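# Put the filler's hand gear into mesh

## Robot

A 6-joint arm with a two-finger parallel gripper is mounted at the origin on the work surface. World frame = base frame: x ahead of the robot, y to its left, z up, the work surface at z = 0. Lengths are in m, angles in degrees, forces in N, time in s.
With the tool pointing down it reaches from about 0.4 to 0.825 m from the base axis. Payload 7 kg.
Tool frame: the origin (TCP) lies between the finger pads; the fingertips stand 22 mm ahead of it and the grasp point (between the pads) lies 3 mm ahead of it; z points along the fingers, y is the line along which they close (so a half turn about z gives the same grasp; the last joint's range is limited). The gripper opens to 88 mm and grips with 3 to 60 N. Pads are 19 mm wide; open, the fingers measure 130 mm over their backs; the gripper's body (78 mm by 193 mm) begins 47 mm behind the grasp point.
Start: joints at [87.84, 20.546, 0.682, 0, -70.136, -16.507], TCP at [0.216, 0.639, 0.249] pointing down, gripper open.
Joint ranges: [-176.03, 176.03], [-82.01, 121.73], [-58.28, 71.71], [-173.87, 95.51], [-174.79, -0.11], [-173.66, 173.66]. Speed limits (degrees/s): [136.94, 136.94, 172.46, 180, 180, 180].

## Interface

Orientations are given as [roll, pitch, yaw] about the fixed x, y, z axes, in that order (R = Rz(yaw) Ry(pitch) Rx(roll)).
In Python, from plant import ctrl gives the robot as it stands.
- The arm moves only by the tool apply_moves, never from a script. Its argument "targets" is a list of rows, each an object with "travel": the shift along the tool's x, y, z in mm, a list of three; "roll": the turn about the tool's z in degrees; "jaw": the finger opening in mm, from 0 to 87.6. In form: [{"travel": [tx, ty, tz], "roll": roll, "jaw": jaw}, ...]. A call has 1 to 10 rows; each row shifts and turns the commanded pose from where the row before left it, along the tool's axes as they then stand; what a row does not reach is not made up. A row lasts 1/10 s, in which the tool goes at most 50 mm and 8.59 degrees, less where a joint would pass 70% of its speed; a pose out of reach is approached as far as the arm can. A call with a gripper value outside its range is refused whole. The fingers move at their own pace and stop on an object; the grip force is fixed at half the most. Time passes only in rows, so rows that do not move let the fingers close. It gives the time, the measured TCP pose, the force, the opening and the grip force at its end, in the units of the state.
- ctrl.get_obs(): the state, without advancing time (a new reading comes with each control period).
- ctrl.snapshot(name): name is "scene" or "side" or "wrist"; returns the picture (420x560x3 uint8, red, green, blue); there is no depth.
- ctrl.calibration(name): a dict with "K" (3x3 intrinsics, pixels), "extrinsics" (4x4, takes a point from camera to world coordinates); the wrist camera has in their place "hand_eye" (4x4, takes a point from camera to tool coordinates, whose origin is the TCP and whose axes are the flange's). Camera axes: x right, y down, z forward; pixel columns grow to the right and rows downward; lengths in m; the calibration is good to about 2 mm. A picture is of the moment at which its call begins: read the wrist's pose just before it. calibration takes no time and is no camera call.
- ctrl.close_job(): hands the job in; it is judged then, once.
The state is a dict: "clock": time; "joint_pos": joint angles; "qvel": joint speeds; "tau": joint torques, N m; "tool_pos": TCP position; "orientation": TCP orientation; "force": force on the tool from outside, world axes, zero at the start; "moment": the same for the moment, N m; "opening": finger opening in m; "gripper_force": force on a finger pad.
Only numpy, scipy, OpenCV 4.12 (cv2) and the standard library are available. Lean on these libraries where they do the work, as an engineer would, in place of code of your own. Each camera call takes 0.05 s, during which the arm holds its last target. There are 200 camera calls.

## Task

The bench sausage-meat filler is out of gear. Ease the gear-change knob along its slot towards the crank until you feel the teeth meet, then rock the crank gently by its handle until the teeth drop into mesh and the crank catches, and then slide the knob fully home in its slot. Never force the teeth, leave the things lying round the filler where they are, and let go of everything at the end.

Things in the scene. Friction and masses are not known exactly. Their poses are not given: they have to be found in the camera images.
- machine: The filler, fixed to the bench: white gearbox, top 100 mm high, spanning x -80..80 and y -200..100 mm, with a lying steel cylinder of 120 mm diameter beyond it (y 100..430 mm, top 131 mm). Origin on the bench exactly under the vertical crank spindle, z up. Its +y axis is the way the knob slides home, from the slot (on x = 0) towards the spindle.
- spindle (a point): Point on the vertical axis of the crank spindle, 146 mm above the bench (the height of the middle of the crank handle). Inside, the crank turns a wheel of 50 mm radius with 8 teeth and 8 gaps, one gap every 45 degrees. How the gaps lie to the crank cannot be seen and differs each time; at the start no gap faces the sliding tooth.
- crank_grip (a point): Middle of the crank handle: black upright revolving sleeve, 20 mm diameter, 124 to 169 mm above the bench, above a 24 mm wide arm. Its axis circles the spindle axis at 65 mm, either way, without end stop. Out of mesh it turns with 2 to 4 N at the handle. Once the tooth has dropped in, the crank is locked but for about 3 mm of play either way at the handle.
- knob_mid (a point): Middle of the gear-change knob: black upright cylinder, 28 mm diameter, 112 to 150 mm above the bench, on a stem in the slot of the small steel plate on the gearbox top, on the -y side of the spindle. Slides along the machine's y only: 155 mm from the spindle axis out of gear, 129 mm fully home.
- knob (a joint): Knob travel, m: 0 out of gear, 0.026 home at its stop. Stays where left (friction 7.5 N). Facing no gap, the tooth meets the wheel at 0.010; then a spring gives (2 N rising to 6 N, on top of the friction) until 0.016, where it is solid. Left at 0.011 to 0.016 it keeps the tooth pressed on the wheel; the tooth drops in as a gap comes round, the knob staying put. Only in mesh does it pass 0.016.
- dog: The sliding tooth inside the gearbox (unseen), 10 mm wide, sprung forward by the knob; the gaps are 14 mm wide, so it drops in within about 2 degrees of centre. Moves only along the machine's y: its origin is 155 mm on the -y side of the spindle out of gear, 145 mm touching the wheel's tooth tips, 139 to 144 mm when just dropped in, 129 mm home.
- nozzle: Bystander: loose steel filling nozzle standing on its 64 mm flange, 85 mm high, origin under its centre.
- bowl: Bystander: steel bowl 120 mm across, 50 mm high, origin under its centre.
- scraper: Bystander: steel dough scraper lying flat, 75 by 110 mm, with a 16 mm round grip, origin under its centre.
- tub: Bystander: white lidded tub 70 mm diameter, 90 mm high, origin under its centre.

How it is judged (in metres and radians):
On the way, in this order (a step that is already met when the one before it is completed fails the run):
1. the knob has been eased in until the sliding tooth presses on the wheel's teeth, out of mesh (contact force between dog and anything else above 0.7 N and y of dog in the frame of machine below -0.1435 m and value of joint knob above 0.0095 m), for 0.1 s.
2. the sliding tooth has dropped into a gap of the wheel (y of dog in the frame of machine above -0.1435 m), for 0.1 s.
At the end, for the whole second after the job is handed in: The knob rests fully home in its slot (travel above 23.5 mm of 26), with the sliding tooth in a gap of the wheel (within 3 mm of its home place), everything at rest (value of joint knob above 0.0235 m and y of dog in the frame of machine above -0.132 m and linear speed of dog below 0.01 m/s); the robot touches nothing.
It fails at once if the sliding tooth and the wheel are forced against each other with more than 25 N (contact force between dog and anything else above 25 N).
It fails at once if a bystander is moved by more than 30 mm (distance of any of nozzle, bowl, scraper, tub from where it was at the start of the episode above 0.03 m).
It also fails if it takes over 72 s, if anything falls off the work surface, if the arm or the gripper's body presses on something with over 40 N, if the wrist force passes 120 N, or if a joint passes its speed limit or range.

## Working session

There is one attempt and no reset: what is moved stays moved. The work goes in short steps, Python scripts to look and compute and a tool call to move; the robot and the scene stay as the last step left them, time stands still between calls to the robot, and variables do not carry over. Pictures are saved under pics/ and viewed, at most 10 in all, crops included, and the job is handed in when it is done.

Besides the shell and the picture viewer there is one more tool, called after "Call:" by a JSON object that holds its "method" and its "body", one argument or row to a line. apply_moves: Moves the arm, as the interface text tells. Its arguments: {"type":"object","properties":{"targets":{"type":"array","items":{"type":"object","properties":{"travel":{"type":"array","items":{"type":"number"}},"roll":{"type":"number"},"jaw":{"type":"number"}}}}},"required":["targets"]}

```bash
mkdir -p pics; cat > h.py <<'E'
import numpy as np, cv2
from plant import ctrl
from scipy.spatial.transform import Rotation as R
def snap(n,f):
    im=ctrl.snapshot(n); cv2.imwrite('pics/'+f,cv2.cvtColor(im,cv2.COLOR_RGB2BGR)); return im
def ray(n,uv,obs=None):
    c=ctrl.calibration(n); 
    if 'extrinsics' in c: T=np.array(c['extrinsics'])
    else:
        o=obs; M=np.eye(4); M[:3,:3]=R.from_euler('xyz',o['orientation'],degrees=True).as_matrix(); M[:3,3]=o['tool_pos']; T=M@np.array(c['hand_eye'])
    d=T[:3,:3]@np.linalg.inv(np.array(c['K']))@[uv[0],uv[1],1]
    return T[:3,3],d
def plane(n,uv,z,obs=None):
    p,d=ray(n,uv,obs); return p+d*(z-p[2])/d[2]
E
python3 - <<'E'
from h import *
o=ctrl.get_obs(); print(o)
a=snap('scene','a.png');b=snap('side','b.png');c=snap('wrist','c.png')
cv2.imwrite('pics/w1.png',cv2.cvtColor(c,cv2.COLOR_RGB2BGR))
for n in('scene','side','wrist'): print(ctrl.calibration(n))
E
```

```text
{'clock': 0.0, 'joint_pos': array([ 8.78396638e+01,  2.05895551e+01,  6.30985105e-01, -2.12641117e-02,
       -7.01384531e+01, -1.65075805e+01]), 'qvel': array([-0.03258577,  0.07482216,  0.17809153, -0.05284329, -0.03384685,
       -0.0832515 ]), 'tau': array([ 4.12254713e-04, -5.82725966e+01,  2.93059534e+01,  6.99706256e+00,
        6.86616695e-03, -1.69444907e-04]), 'tool_pos': array([0.21591729, 0.63900906, 0.24761913]), 'orientation': array([ 1.79901296e+02, -8.40551499e-03, -1.86751508e+01]), 'force': array([-0.34979091, -0.52964296,  0.41083583]), 'moment': array([ 0.0291351 , -0.02640838,  0.05657938]), 'gripper_force': 0.0, 'opening': 0.08727974732689579}
{'K': array([[414.91508721,   0.        , 279.21001145],
       [  0.        , 414.91508721, 205.65603233],
       [  0.        ,   0.        ,   1.        ]]), 'extrinsics': array([[-0.27985845,  0.73276094, -0.62027466,  1.10649785],
       [ 0.95993053,  0.20376698, -0.19238604,  0.13726229],
       [-0.01458148, -0.64926145, -0.76042551,  0.79333255],
       [ 0.        ,  0.        ,  0.        ,  1.        ]])}
{'K':
[... 230 characters left out ...]

       [-0.20555593,  0.70505419, -0.67870859,  0.57609947],
       [-0.00756717, -0.69464277, -0.71931507,  0.78182096],
       [ 0.        ,  0.        ,  0.        ,  1.        ]])}
{'K': array([[370.23862741,   0.        , 274.27356771],
       [  0.        , 370.23862741, 204.38419855],
       [  0.        ,   0.        ,   1.        ]]), 'hand_eye': array([[-2.66117184e-04, -9.65205607e-01, -2.61492000e-01,
         7.13327124e-02],
       [ 9.99999898e-01, -1.61708111e-04, -4.20799038e-04,
        -1.51098013e-04],
       [ 3.63872214e-04, -2.61492086e-01,  9.65205552e-01,
        -1.36605760e-01],
       [ 0.00000000e+00,  0.00000000e+00,  0.00000000e+00,
         1.00000000e+00]])}
```

View pics/a.png

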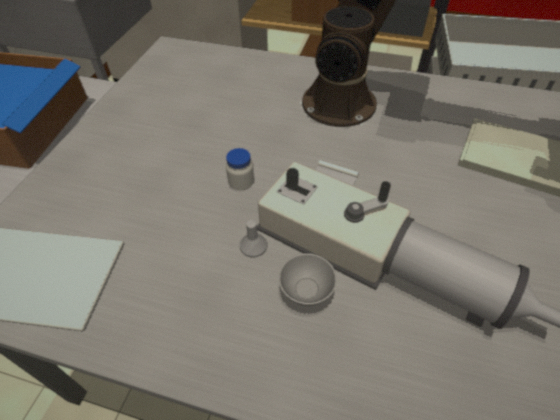

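View pics/b.png

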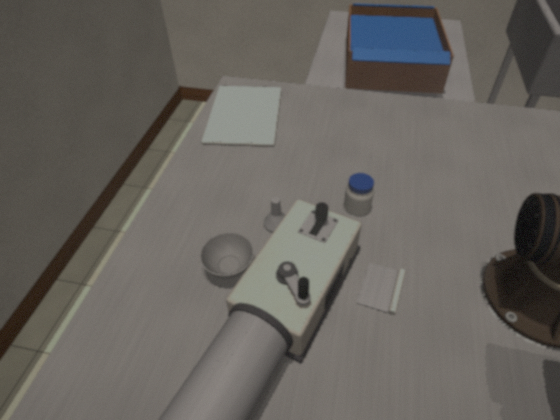

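View pics/c.png

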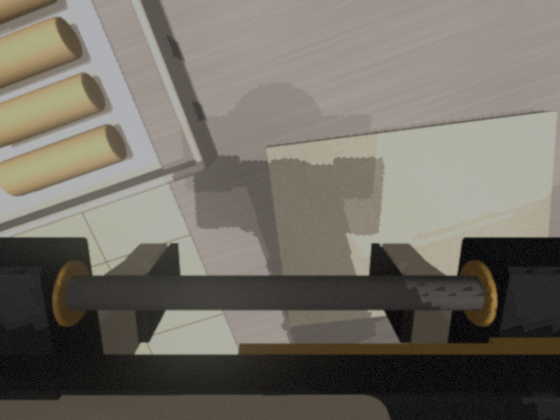

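The scene picture shows the knob at about (292,177), the spindle hub at (354,210) and the handle at (384,190). In the side picture they're at (321,213), (287,269) and (303,288). The wrist camera sees only bench for now.

```bash
cat >> h.py <<'E'
def tri(r1,r2):
    (p,d),(q,e)=r1,r2; A=np.c_[d,-e]; s=np.linalg.lstsq(A,q-p,rcond=None)[0]
    a=p+d*s[0]; b=q+e*s[1]; return (a+b)/2,np.linalg.norm(a-b)
def blob(im,box,thr):
    x0,y0,x1,y1=box; g=im.max(2)[y0:y1,x0:x1]; m=(g<thr).astype(np.uint8)
    n,l,s,c=cv2.connectedComponentsWithStats(m); i=1+np.argmax(s[1:,4]); return c[i]+[x0,y0], s[i]+[x0,y0,0,0,0]
E
python3 - <<'E'
from h import *
a=cv2.imread('pics/a.png');b=cv2.imread('pics/b.png')
for nm,ba,bb in (('knob',(275,160,312,205),(305,195,338,240)),('grip',(370,172,400,210),(292,272,316,305))):
    for t in(45,60):
        ca,sa=blob(a,ba,t);cb,sb=blob(b,bb,t)
        print(nm,t,ca,sa,cb,sb,tri(ray('scene',ca),ray('side',cb)))
print('hub',tri(ray('scene',(354,209)),ray('side',(287,268))))
A=cv2.resize(a[150:260,250:420],None,fx=4.5,fy=4.5,interpolation=2);B=cv2.resize(b[190:320,230:370],None,fx=4.5,fy=4.5,interpolation=2)
cv2.imwrite('pics/A.png',A);cv2.imwrite('pics/B.png',B)
E
```

```text
knob 45 [289.82352941 179.17647059] [288 176   5   9  17] [318. 211.] [318 211   1   1   1] (array([ 0.48649106, -0.02846983,  0.13071929]), np.float64(0.002026045456073386))
knob 60 [293.71428571 181.10084034] [286 169  22  26 238] [319.68461538 217.04615385] [311 203  16  31 260] (array([ 0.48117427, -0.02078273,  0.12125013]), np.float64(0.0022319922253533474))
grip 45 [384.11111111 188.44444444] [382 186   5   5   9] [302.88194444 288.41666667] [299 279   9  20 144] (array([0.48071261, 0.17599033, 0.15103168]), np.float64(0.006143340475505917))
grip 60 [383.7443609  191.13533835] [379 182  11  19 133] [303.02298851 288.16091954] [299 278   9  21 174] (array([0.48200942, 0.17479995, 0.14633137]), np.float64(0.0016290280856443924))
hub (array([0.52308351, 0.12139305, 0.11955973]), np.float64(0.0008811827560694786))
```

View pics/A.png

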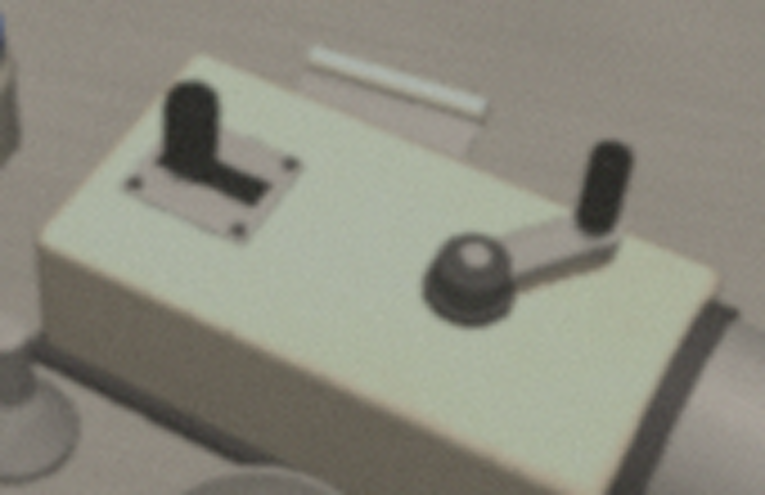

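View pics/B.png

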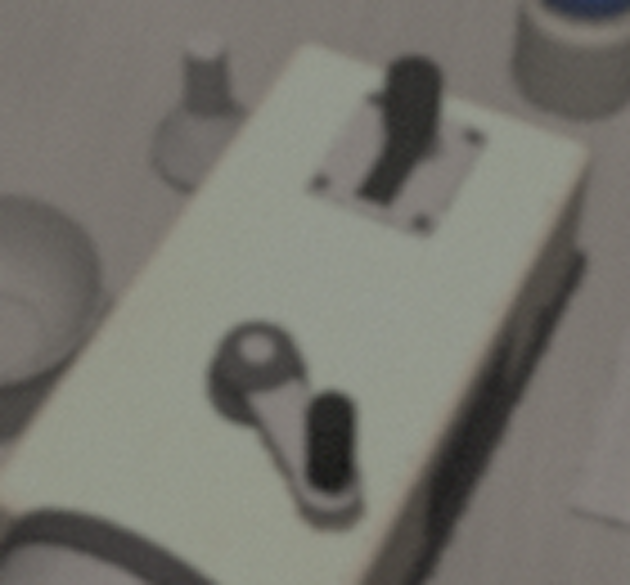

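In the A crop the knob middle is about (190,127) and the hub-top highlight about (477,252). The gearbox top corners are at (40,238), (200,57) and (718,277). In the B crop the knob is at (412,103), the hub at (258,348), and the top corners at (310,45) and (588,150).

```bash
python3 - <<'E'
from h import *
A=lambda u,v:np.array([250+u/4.5,150+v/4.5]);B=lambda u,v:np.array([230+u/4.5,190+v/4.5])
print('knob',k:=tri(ray('scene',A(190,127)),ray('side',B(412,103))))
print('hub',s:=tri(ray('scene',A(477,252)),ray('side',B(258,348))))
print('grip',g:=tri(ray('scene',A(604,190)),ray('side',B(330,441))))
c=[plane('scene',A(*q),.1) for q in((40,238),(200,57),(718,277))]; print(c)
d=[plane('side',B(*q),.1) for q in((310,45),(588,150))]; print(d)
an=lambda v:np.degrees(np.arctan2(v[1],v[0]))
print('axis',an(c[2]-c[1]),an(c[1]-c[0])+90,an(d[1]-d[0])+90,an(s[0]-k[0]),np.linalg.norm((s[0]-k[0])[:2]))
print(np.linalg.norm((s[0]-g[0])[:2]),an(g[0]-s[0]))
for n,ps in(('scene',[(252,248),(239,175)]),('side',[(275,222),(360,200)])): print([plane(n,p,z) for p,z in zip(ps,(.01,.045))])
E
```

```text
knob (array([ 0.47891575, -0.02555383,  0.12829914]), np.float64(4.058346169459954e-05))
hub (array([0.52130004, 0.12468974, 0.12762266]), np.float64(0.0003132716161030139))
grip (array([0.48231992, 0.1751255 , 0.14510955]), np.float64(0.0013468906575870064))
[array([ 0.54526911, -0.08372032,  0.1       ]), array([ 0.40039119, -0.04089822,  0.1       ]), array([0.48163957, 0.23762434, 0.1       ])]
[array([ 0.53780447, -0.08081019,  0.1       ]), array([ 0.39427855, -0.03811002,  0.1       ])]
axis 73.73740036072317 253.5337067264867 253.43181538931873 74.24603803781928 0.1561075265931865
0.06374335163678617 127.69924099535565
[array([ 0.60642362, -0.08523787,  0.01      ]), array([ 0.425257  , -0.17896559,  0.045     ])]
[array([ 0.59640104, -0.08180396,  0.01      ]), array([ 0.40018331, -0.16353421,  0.045     ])]
```

Call:
{"method": "apply_moves", "body": {
  "targets": [
    {"travel": [23,27,0],"roll": 0,"jaw": 60},
    {"travel": [23,27,0],"roll": 0,"jaw": 60},
    {"travel": [23,27,0],"roll": 0,"jaw": 60},
    {"travel": [23,27,0],"roll": 0,"jaw": 60},
    {"travel": [23,27,0],"roll": 0,"jaw": 60},
    {"travel": [23,27,0],"roll": 0,"jaw": 60},
    {"travel": [23,27,0],"roll": 0,"jaw": 60},
    {"travel": [23,27,0],"roll": 0,"jaw": 60},
    {"travel": [23,27,0],"roll": 0,"jaw": 60},
    {"travel": [23,27,0],"roll": 0,"jaw": 60}
  ]
}}

```text
clock: 1.15
tool_pos: [0.3477, 0.3085, 0.2485]
orientation: [-180.0, 0.0, -18.7]
force: [0.8, 0.6, 0.2]
opening: 0.0599
gripper_force: 0.0
```

Call:
{"method": "apply_moves", "body": {
  "targets": [
    {"travel": [23,27,0],"roll": -0.24,"jaw": 60},
    {"travel": [23,27,0],"roll": -0.24,"jaw": 60},
    {"travel": [23,27,0],"roll": -0.24,"jaw": 60},
    {"travel": [23,27,0],"roll": -0.24,"jaw": 60},
    {"travel": [23,27,0],"roll": -0.24,"jaw": 60},
    {"travel": [23,27,0],"roll": -0.24,"jaw": 60},
    {"travel": [23,27,0],"roll": -0.24,"jaw": 60},
    {"travel": [23,27,0],"roll": -0.24,"jaw": 60},
    {"travel": [12,27,0],"roll": -0.24,"jaw": 60},
    {"travel": [0,0,0],"roll": -0.24,"jaw": 60}
  ]
}}

```text
clock: 2.15
tool_pos: [0.4601, 0.0162, 0.2482]
orientation: [179.9, 0.0, -16.4]
force: [0.5, -0.5, -0.7]
opening: 0.0604
gripper_force: 0.0
```

```bash
python3 - <<'E'
from h import *
o=ctrl.get_obs(); c=snap('wrist','d.png'); print(o['tool_pos'],o['orientation'])
E
```

```text
[0.46014645 0.01617885 0.24816924] [ 1.79949406e+02  4.95646111e-02 -1.64437520e+01]
```

View pics/d.png

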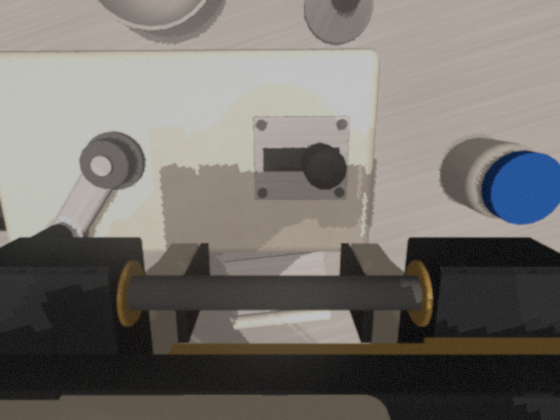

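The wrist picture shows the knob's top disc at (324,166), the slot plate around it and the hub centre at (101,165). The gearbox edge is level in the image, so the yaw is right.

```bash
python3 - <<'E'
from h import *
o=ctrl.get_obs(); k=plane('wrist',(324,166),.150,o); s=plane('wrist',(101,165),.1276,o)
print(k,s,np.linalg.norm((s-k)[:2]),np.degrees(np.arctan2(*(s-k)[1::-1])))
M=R.from_euler('xyz',o['orientation'],degrees=True); d=np.array([k[0],k[1],.141])-o['tool_pos']; print(M.inv().apply(d)*1000)
E
```

```text
[ 0.48294283 -0.02234392  0.15      ] [0.52340138 0.12527311 0.1276    ] 0.15306103413025227 74.67288466107526
[ 33.12937555  31.57821059 107.27767409]
```

Call:
{"method": "apply_moves", "body": {
  "targets": [
    {"travel": [16,17,0],"roll": 0,"jaw": 60},
    {"travel": [16,16.5,0],"roll": 0,"jaw": 60},
    {"travel": [0,0,25],"roll": 0,"jaw": 60},
    {"travel": [0,0,25],"roll": 0,"jaw": 60},
    {"travel": [0,0,25],"roll": 0,"jaw": 60},
    {"travel": [0,0,20],"roll": 0,"jaw": 60},
    {"travel": [0,0,12],"roll": 0,"jaw": 60},
    {"travel": [0,0,0],"roll": 0,"jaw": 60}
  ]
}}

```text
clock: 3.0
tool_pos: [0.4807, -0.022, 0.1402]
orientation: [179.9, 0.1, -16.2]
force: [-0.0, -0.2, 0.6]
opening: 0.0599
gripper_force: 0.0
```

Call:
{"method": "apply_moves", "body": {
  "targets": [
    {"travel": [0,0,0],"roll": 0,"jaw": 40},
    {"travel": [0,0,0],"roll": 0,"jaw": 34},
    {"travel": [0,0,0],"roll": 0,"jaw": 31},
    {"travel": [0,0,0],"roll": 0,"jaw": 30},
    {"travel": [0,0,0],"roll": 0,"jaw": 29},
    {"travel": [0,0,0],"roll": 0,"jaw": 29}
  ]
}}

```text
clock: 3.6
tool_pos: [0.4815, -0.0235, 0.1421]
orientation: [179.9, -0.0, -16.2]
force: [-0.4, -7.3, 3.6]
opening: 0.0293
gripper_force: 3.7
```

Call:
{"method": "apply_moves", "body": {
  "targets": [
    {"travel": [0,-1,0],"roll": 0,"jaw": 29},
    {"travel": [0,-1,0],"roll": 0,"jaw": 29},
    {"travel": [0,-1,0],"roll": 0,"jaw": 29},
    {"travel": [0,-1,0],"roll": 0,"jaw": 29}
  ]
}}

```text
clock: 4.0
tool_pos: [0.4826, -0.0198, 0.1421]
orientation: [179.9, -0.0, -16.3]
force: [-0.7, -7.5, 3.4]
opening: 0.0289
gripper_force: 3.8
```

Call:
{"method": "apply_moves", "body": {
  "targets": [
    {"travel": [0,-0.5,0],"roll": 0,"jaw": 29},
    {"travel": [0,-0.5,0],"roll": 0,"jaw": 29}
  ]
}}

```text
clock: 4.2
tool_pos: [0.4828, -0.0189, 0.1421]
orientation: [179.9, -0.0, -16.3]
force: [0.7, -8.3, 3.4]
opening: 0.0293
gripper_force: 3.8
```

Call:
{"method": "apply_moves", "body": {
  "targets": [
    {"travel": [0,-0.5,0],"roll": 0,"jaw": 29},
    {"travel": [0,-0.5,0],"roll": 0,"jaw": 29}
  ]
}}

```text
clock: 4.4
tool_pos: [0.4831, -0.0179, 0.1421]
orientation: [179.9, -0.0, -16.3]
force: [-0.8, -7.6, 3.1]
opening: 0.0289
gripper_force: 3.8
```

Call:
{"method": "apply_moves", "body": {
  "targets": [
    {"travel": [0,-0.5,0],"roll": 0,"jaw": 29},
    {"travel": [0,-0.5,0],"roll": 0,"jaw": 29}
  ]
}}

```text
clock: 4.6
tool_pos: [0.4834, -0.017, 0.1421]
orientation: [179.9, -0.0, -16.3]
force: [-0.1, -7.3, 2.4]
opening: 0.0292
gripper_force: 3.8
```

Call:
{"method": "apply_moves", "body": {
  "targets": [
    {"travel": [0,-0.5,0],"roll": 0,"jaw": 29},
    {"travel": [0,-0.5,0],"roll": 0,"jaw": 29}
  ]
}}

```text
clock: 4.8
tool_pos: [0.4836, -0.016, 0.1421]
orientation: [179.9, -0.0, -16.3]
force: [-0.1, -8.4, 3.2]
opening: 0.0289
gripper_force: 3.8
```

Call:
{"method": "apply_moves", "body": {
  "targets": [
    {"travel": [0,-0.5,0],"roll": 0,"jaw": 29},
    {"travel": [0,-0.5,0],"roll": 0,"jaw": 29}
  ]
}}

```text
clock: 5.0
tool_pos: [0.4839, -0.0151, 0.1421]
orientation: [179.9, -0.0, -16.3]
force: [-0.9, -7.9, 3.5]
opening: 0.0293
gripper_force: 3.8
```

Call:
{"method": "apply_moves", "body": {
  "targets": [
    {"travel": [0,-0.5,0],"roll": 0,"jaw": 29},
    {"travel": [0,-0.5,0],"roll": 0,"jaw": 29}
  ]
}}

```text
clock: 5.2
tool_pos: [0.4841, -0.0143, 0.1421]
orientation: [179.9, -0.0, -16.3]
force: [0.1, -9.7, 3.9]
opening: 0.0292
gripper_force: 4.8
```

Call:
{"method": "apply_moves", "body": {
  "targets": [
    {"travel": [0,-0.5,0],"roll": 0,"jaw": 29},
    {"travel": [0,-0.5,0],"roll": 0,"jaw": 29}
  ]
}}

```text
clock: 5.4
tool_pos: [0.4843, -0.0136, 0.1421]
orientation: [179.8, 0.0, -16.3]
force: [0.2, -10.5, 3.0]
opening: 0.0293
gripper_force: 5.1
```

Call:
{"method": "apply_moves", "body": {
  "targets": [
    {"travel": [0,-0.5,0],"roll": 0,"jaw": 29},
    {"travel": [0,-0.5,0],"roll": 0,"jaw": 29}
  ]
}}

```text
clock: 5.6
tool_pos: [0.4846, -0.0127, 0.1421]
orientation: [179.8, 0.0, -16.3]
force: [1.0, -11.0, 3.7]
opening: 0.0288
gripper_force: 5.3
```

Call:
{"method": "apply_moves", "body": {
  "targets": [
    {"travel": [0,-0.5,0],"roll": 0,"jaw": 29},
    {"travel": [0,-0.5,0],"roll": 0,"jaw": 29},
    {"travel": [0,0,0],"roll": 0,"jaw": 29}
  ]
}}

```text
clock: 5.9
tool_pos: [0.4848, -0.0118, 0.1421]
orientation: [179.8, 0.0, -16.3]
force: [0.2, -11.7, 2.7]
opening: 0.0293
gripper_force: 5.4
```

Call:
{"method": "apply_moves", "body": {
  "targets": [
    {"travel": [0,0,0],"roll": 0,"jaw": 45},
    {"travel": [0,0,0],"roll": 0,"jaw": 50},
    {"travel": [0,0,-15],"roll": 0,"jaw": 50},
    {"travel": [0,0,-25],"roll": 0,"jaw": 50},
    {"travel": [0,0,-28],"roll": 0,"jaw": 50},
    {"travel": [-14,-45,0],"roll": 0,"jaw": 50},
    {"travel": [-14,-45,0],"roll": 0,"jaw": 50},
    {"travel": [-14,-45,0],"roll": 0,"jaw": 50},
    {"travel": [-13,-44,0],"roll": 0,"jaw": 50}
  ]
}}

```text
clock: 6.8
tool_pos: [0.4822, 0.1795, 0.21]
orientation: [-179.9, -0.0, -16.3]
force: [0.7, 0.2, 0.3]
opening: 0.0499
gripper_force: 0.0
```

Call:
{"method": "apply_moves", "body": {
  "targets": [
    {"travel": [0,0,0],"roll": 7,"jaw": 50},
    {"travel": [0,0,0],"roll": 7,"jaw": 50},
    {"travel": [0,0,0],"roll": 7,"jaw": 50},
    {"travel": [0,0,0],"roll": 7,"jaw": 50},
    {"travel": [0,0,0],"roll": 7,"jaw": 50},
    {"travel": [0,0,0],"roll": 0,"jaw": 50}
  ]
}}

```text
clock: 7.4
tool_pos: [0.4825, 0.1777, 0.2095]
orientation: [-180.0, 0.0, -51.4]
force: [-0.3, -0.8, -0.6]
opening: 0.0502
gripper_force: 0.0
```

```bash
python3 - <<'E'
from h import *
o=ctrl.get_obs(); c=snap('wrist','e.png'); print(o['tool_pos'],o['orientation'],ctrl.get_obs()['clock'])
M=R.from_euler('xyz',o['orientation'],degrees=True); print(M.inv().apply(np.array([.482,.175,.153])-o['tool_pos'])*1000)
snap('side','f.png')
E
```

```text
[0.48250257 0.17769858 0.20954016] [-1.79990855e+02  1.79988505e-02 -5.13557487e+01] 7.45
[ 1.81160753  2.08677318 56.53926374]
```

View pics/e.png

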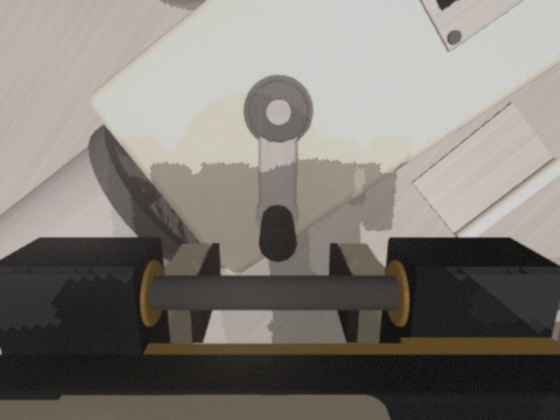

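The wrist picture shows the handle at about (277,242), centred between the fingers, with the arm running straight up to the hub at (279,111). The jaws therefore close tangentially.

Call:
{"method": "apply_moves", "body": {
  "targets": [
    {"travel": [2.5,1.5,0],"roll": 0,"jaw": 50},
    {"travel": [0,0,18],"roll": 0,"jaw": 50},
    {"travel": [0,0,18],"roll": 0,"jaw": 50},
    {"travel": [0,0,14],"roll": 0,"jaw": 50},
    {"travel": [0,0,6],"roll": 0,"jaw": 50},
    {"travel": [0,0,0],"roll": 0,"jaw": 35},
    {"travel": [0,0,0],"roll": 0,"jaw": 26},
    {"travel": [0,0,0],"roll": 0,"jaw": 22},
    {"travel": [0,0,0],"roll": 0,"jaw": 22}
  ]
}}

```text
clock: 8.4
tool_pos: [0.4833, 0.1747, 0.1542]
orientation: [-179.9, -0.0, -51.3]
force: [0.7, 0.4, 1.1]
opening: 0.0247
gripper_force: 0.0
```

Now turn in small steps, counter-clockwise (+tool y), watching the force.

Call:
{"method": "apply_moves", "body": {
  "targets": [
    {"travel": [0,1.1,0],"roll": -1,"jaw": 22},
    {"travel": [0,1.1,0],"roll": -1,"jaw": 22},
    {"travel": [0,1.1,0],"roll": -1,"jaw": 22}
  ]
}}

```text
clock: 8.7
tool_pos: [0.4812, 0.173, 0.154]
orientation: [-179.9, -0.0, -48.2]
force: [2.7, 2.4, -1.5]
opening: 0.022
gripper_force: 1.9
```

Call:
{"method": "apply_moves", "body": {
  "targets": [
    {"travel": [0,1.1,0],"roll": -1,"jaw": 22},
    {"travel": [0,1.1,0],"roll": -1,"jaw": 22},
    {"travel": [0,0,0],"roll": 0,"jaw": 22}
  ]
}}

```text
clock: 9.0
tool_pos: [0.4791, 0.1712, 0.1539]
orientation: [-179.9, -0.0, -46.2]
force: [2.6, 2.6, 1.5]
opening: 0.0222
gripper_force: 1.8
```

Call:
{"method": "apply_moves", "body": {
  "targets": [
    {"travel": [0,1.1,0],"roll": -1,"jaw": 22},
    {"travel": [0,1.1,0],"roll": -1,"jaw": 22}
  ]
}}

```text
clock: 9.2
tool_pos: [0.4776, 0.1696, 0.1539]
orientation: [-179.9, -0.0, -44.2]
force: [2.9, 3.6, 3.3]
opening: 0.0221
gripper_force: 2.0
```

Call:
{"method": "apply_moves", "body": {
  "targets": [
    {"travel": [0,1.1,0],"roll": -1,"jaw": 22},
    {"travel": [0,1.1,0],"roll": -1,"jaw": 22}
  ]
}}

```text
clock: 9.4
tool_pos: [0.4758, 0.1678, 0.1537]
orientation: [-180.0, -0.0, -42.2]
force: [2.2, 2.1, 2.6]
opening: 0.0217
gripper_force: 1.9
```

Call:
{"method": "apply_moves", "body": {
  "targets": [
    {"travel": [0,1.1,0],"roll": -1,"jaw": 22},
    {"travel": [0,1.1,0],"roll": -1,"jaw": 22}
  ]
}}

```text
clock: 9.6
tool_pos: [0.4743, 0.1661, 0.1536]
orientation: [-180.0, -0.0, -40.2]
force: [2.2, 3.4, 2.4]
opening: 0.0222
gripper_force: 1.9
```

Call:
{"method": "apply_moves", "body": {
  "targets": [
    {"travel": [0,1.1,0],"roll": -1,"jaw": 22},
    {"travel": [0,1.1,0],"roll": -1,"jaw": 22}
  ]
}}

```text
clock: 9.8
tool_pos: [0.4728, 0.1644, 0.1536]
orientation: [-180.0, -0.0, -38.2]
force: [2.1, 2.7, 3.2]
opening: 0.0219
gripper_force: 1.8
```

Call:
{"method": "apply_moves", "body": {
  "targets": [
    {"travel": [0,1.1,0],"roll": -1,"jaw": 22},
    {"travel": [0,1.1,0],"roll": -1,"jaw": 22}
  ]
}}

```text
clock: 10.0
tool_pos: [0.4714, 0.1627, 0.1535]
orientation: [180.0, 0.0, -36.2]
force: [2.3, 3.0, 2.5]
opening: 0.0218
gripper_force: 1.9
```

Call:
{"method": "apply_moves", "body": {
  "targets": [
    {"travel": [0,1.1,0],"roll": -1,"jaw": 22},
    {"travel": [0,1.1,0],"roll": -1,"jaw": 22}
  ]
}}

```text
clock: 10.2
tool_pos: [0.4702, 0.1608, 0.1535]
orientation: [180.0, 0.0, -34.2]
force: [2.2, 2.6, 3.2]
opening: 0.022
gripper_force: 1.9
```

Call:
{"method": "apply_moves", "body": {
  "targets": [
    {"travel": [0,1.1,0],"roll": -1,"jaw": 22},
    {"travel": [0,1.1,0],"roll": -1,"jaw": 22}
  ]
}}

```text
clock: 10.4
tool_pos: [0.4689, 0.159, 0.1535]
orientation: [180.0, 0.0, -32.2]
force: [2.8, 2.8, 2.6]
opening: 0.0215
gripper_force: 1.8
```

Call:
{"method": "apply_moves", "body": {
  "targets": [
    {"travel": [0,1.1,0],"roll": -1,"jaw": 22},
    {"travel": [0,1.1,0],"roll": -1,"jaw": 22}
  ]
}}

```text
clock: 10.6
tool_pos: [0.4678, 0.1572, 0.1535]
orientation: [180.0, 0.0, -30.2]
force: [1.9, 2.7, 2.9]
opening: 0.0223
gripper_force: 1.9
```

Call:
{"method": "apply_moves", "body": {
  "targets": [
    {"travel": [0,1.1,0],"roll": -1,"jaw": 22},
    {"travel": [0,1.1,0],"roll": -1,"jaw": 22}
  ]
}}

```text
clock: 10.8
tool_pos: [0.4667, 0.1553, 0.1535]
orientation: [180.0, 0.0, -28.2]
force: [1.7, 3.0, 2.8]
opening: 0.0219
gripper_force: 1.8
```

Call:
{"method": "apply_moves", "body": {
  "targets": [
    {"travel": [0,1.1,0],"roll": -1,"jaw": 22},
    {"travel": [0,1.1,0],"roll": -1,"jaw": 22}
  ]
}}

```text
clock: 11.0
tool_pos: [0.4657, 0.1533, 0.1535]
orientation: [180.0, 0.0, -26.2]
force: [1.1, 2.6, 2.6]
opening: 0.0219
gripper_force: 1.9
```

Call:
{"method": "apply_moves", "body": {
  "targets": [
    {"travel": [0,1.1,0],"roll": -1,"jaw": 22},
    {"travel": [0,1.1,0],"roll": -1,"jaw": 22}
  ]
}}

```text
clock: 11.2
tool_pos: [0.4647, 0.1513, 0.1535]
orientation: [180.0, 0.0, -24.2]
force: [2.1, 3.2, 3.3]
opening: 0.022
gripper_force: 1.9
```

Call:
{"method": "apply_moves", "body": {
  "targets": [
    {"travel": [0,1.1,0],"roll": -1,"jaw": 22},
    {"travel": [0,1.1,0],"roll": -1,"jaw": 22}
  ]
}}

```text
clock: 11.4
tool_pos: [0.4638, 0.1493, 0.1535]
orientation: [180.0, 0.0, -22.2]
force: [2.2, 4.2, 2.8]
opening: 0.0221
gripper_force: 1.9
```

Call:
{"method": "apply_moves", "body": {
  "targets": [
    {"travel": [0,1.1,0],"roll": -1,"jaw": 22},
    {"travel": [0,1.1,0],"roll": -1,"jaw": 22}
  ]
}}

```text
clock: 11.6
tool_pos: [0.463, 0.1472, 0.1535]
orientation: [180.0, 0.0, -20.2]
force: [0.8, 3.0, 2.2]
opening: 0.0219
gripper_force: 1.8
```

Call:
{"method": "apply_moves", "body": {
  "targets": [
    {"travel": [0,1.1,0],"roll": -1,"jaw": 22},
    {"travel": [0,1.1,0],"roll": -1,"jaw": 22}
  ]
}}

```text
clock: 11.8
tool_pos: [0.4622, 0.1451, 0.1535]
orientation: [180.0, 0.0, -18.2]
force: [0.9, 3.3, 3.2]
opening: 0.0221
gripper_force: 1.7
```

Call:
{"method": "apply_moves", "body": {
  "targets": [
    {"travel": [0,1.1,0],"roll": -1,"jaw": 22},
    {"travel": [0,1.1,0],"roll": -1,"jaw": 22}
  ]
}}

```text
clock: 12.0
tool_pos: [0.4612, 0.1427, 0.1533]
orientation: [179.9, 0.0, -16.2]
force: [0.7, 2.0, 0.9]
opening: 0.0219
gripper_force: 1.0
```

Call:
{"method": "apply_moves", "body": {
  "targets": [
    {"travel": [0,1.1,0],"roll": -1,"jaw": 22}
  ]
}}

```text
clock: 12.1
tool_pos: [0.4609, 0.1417, 0.1533]
orientation: [180.0, 0.0, -15.2]
force: [0.9, 2.3, 1.2]
opening: 0.0221
gripper_force: 1.0
```

Call:
{"method": "apply_moves", "body": {
  "targets": [
    {"travel": [0,1.1,0],"roll": -1,"jaw": 22}
  ]
}}

```text
clock: 12.2
tool_pos: [0.4607, 0.1407, 0.1533]
orientation: [180.0, 0.0, -14.2]
force: [0.5, 1.0, 0.8]
opening: 0.022
gripper_force: 1.0
```

Call:
{"method": "apply_moves", "body": {
  "targets": [
    {"travel": [0,1.1,0],"roll": -1,"jaw": 22}
  ]
}}

```text
clock: 12.3
tool_pos: [0.4604, 0.1397, 0.1533]
orientation: [180.0, 0.0, -13.2]
force: [1.3, 1.0, -0.5]
opening: 0.0217
gripper_force: 1.0
```

Call:
{"method": "apply_moves", "body": {
  "targets": [
    {"travel": [0,0.8,0],"roll": -0.7,"jaw": 22}
  ]
}}

```text
clock: 12.4
tool_pos: [0.4604, 0.1391, 0.1533]
orientation: [180.0, 0.0, -12.5]
force: [0.3, 4.3, -0.8]
opening: 0.022
gripper_force: 2.1
```

Call:
{"method": "apply_moves", "body": {
  "targets": [
    {"travel": [0,0.6,0],"roll": 0,"jaw": 22}
  ]
}}

```text
clock: 12.5
tool_pos: [0.4604, 0.1389, 0.1534]
orientation: [-180.0, 0.0, -12.5]
force: [0.4, 5.5, -3.4]
opening: 0.022
gripper_force: 2.7
```

Call:
{"method": "apply_moves", "body": {
  "targets": [
    {"travel": [0,-1.5,0],"roll": 0,"jaw": 22},
    {"travel": [0,-1.5,0],"roll": 0,"jaw": 22},
    {"travel": [0,-1.5,0],"roll": 0,"jaw": 22},
    {"travel": [0,-0.8,0],"roll": 0,"jaw": 22}
  ]
}}

```text
clock: 12.9
tool_pos: [0.4612, 0.1432, 0.1534]
orientation: [179.9, 0.0, -12.6]
force: [0.1, -1.8, 0.7]
opening: 0.0218
gripper_force: 1.1
```

Call:
{"method": "apply_moves", "body": {
  "targets": [
    {"travel": [0,0,0],"roll": 0,"jaw": 40},
    {"travel": [0,0,0],"roll": 0,"jaw": 50},
    {"travel": [0,0,-18],"roll": 0,"jaw": 50},
    {"travel": [0,0,-19],"roll": 0,"jaw": 50},
    {"travel": [0,0,-19],"roll": 3.7,"jaw": 50},
    {"travel": [16,35,0],"roll": 0,"jaw": 50},
    {"travel": [16,35,0],"roll": 0,"jaw": 50},
    {"travel": [17,36,0],"roll": 0,"jaw": 50},
    {"travel": [17,36,0],"roll": 0,"jaw": 50},
    {"travel": [0,0,0],"roll": 0,"jaw": 50}
  ]
}}

```text
clock: 13.9
tool_pos: [0.4853, -0.0143, 0.2095]
orientation: [180.0, 0.0, -16.5]
force: [-1.2, -0.5, -0.0]
opening: 0.0501
gripper_force: 0.0
```

Call:
{"method": "apply_moves", "body": {
  "targets": [
    {"travel": [0,-2.5,18],"roll": 0,"jaw": 50},
    {"travel": [0,0,18],"roll": 0,"jaw": 50},
    {"travel": [0,0,18],"roll": 0,"jaw": 50},
    {"travel": [0,0,13],"roll": 0,"jaw": 50},
    {"travel": [0,0,0],"roll": 0,"jaw": 40},
    {"travel": [0,0,0],"roll": 0,"jaw": 32},
    {"travel": [0,0,0],"roll": 0,"jaw": 29},
    {"travel": [0,0,0],"roll": 0,"jaw": 29}
  ]
}}

```text
clock: 14.7
tool_pos: [0.4858, -0.0095, 0.1431]
orientation: [179.9, -0.0, -16.2]
force: [2.0, -8.6, -3.3]
opening: 0.0298
gripper_force: 3.8
```

Call:
{"method": "apply_moves", "body": {
  "targets": [
    {"travel": [0,-1,0],"roll": 0,"jaw": 29},
    {"travel": [0,-1,0],"roll": 0,"jaw": 29},
    {"travel": [0,0,0],"roll": 0,"jaw": 29}
  ]
}}

```text
clock: 15.0
tool_pos: [0.4864, -0.0077, 0.1432]
orientation: [179.9, -0.0, -16.3]
force: [1.6, -7.6, -3.2]
opening: 0.0291
gripper_force: 3.5
```

Call:
{"method": "apply_moves", "body": {
  "targets": [
    {"travel": [0,-1,0],"roll": 0,"jaw": 29},
    {"travel": [0,-1,0],"roll": 0,"jaw": 29},
    {"travel": [0,-1,0],"roll": 0,"jaw": 29}
  ]
}}

```text
clock: 15.3
tool_pos: [0.4871, -0.0049, 0.1431]
orientation: [179.9, -0.0, -16.3]
force: [1.6, -8.7, -3.2]
opening: 0.029
gripper_force: 3.8
```

Call:
{"method": "apply_moves", "body": {
  "targets": [
    {"travel": [0,-1,0],"roll": 0,"jaw": 29},
    {"travel": [0,-1,0],"roll": 0,"jaw": 29},
    {"travel": [0,-1,0],"roll": 0,"jaw": 29}
  ]
}}

```text
clock: 15.6
tool_pos: [0.488, -0.0021, 0.1432]
orientation: [179.9, -0.0, -16.3]
force: [1.0, -8.1, -3.3]
opening: 0.0294
gripper_force: 3.8
```

Call:
{"method": "apply_moves", "body": {
  "targets": [
    {"travel": [0,-1,0],"roll": 0,"jaw": 29},
    {"travel": [0,-0.5,0],"roll": 0,"jaw": 29}
  ]
}}

```text
clock: 15.8
tool_pos: [0.4884, -0.0006, 0.1431]
orientation: [179.9, -0.0, -16.3]
force: [1.8, -7.8, -3.4]
opening: 0.0289
gripper_force: 3.8
```

Call:
{"method": "apply_moves", "body": {
  "targets": [
    {"travel": [0,-1,0],"roll": 0,"jaw": 29},
    {"travel": [0,-0.5,0],"roll": 0,"jaw": 29}
  ]
}}

```text
clock: 16.0
tool_pos: [0.4888, 0.0008, 0.1432]
orientation: [179.9, -0.0, -16.3]
force: [2.1, -9.7, -2.5]
opening: 0.0294
gripper_force: 4.4
```

Call:
{"method": "apply_moves", "body": {
  "targets": [
    {"travel": [0,-0.6,0],"roll": 0,"jaw": 29},
    {"travel": [0,0,0],"roll": 0,"jaw": 29}
  ]
}}

```text
clock: 16.2
tool_pos: [0.4888, 0.0009, 0.1431]
orientation: [179.8, -0.0, -16.3]
force: [2.3, -12.9, -2.8]
opening: 0.0288
gripper_force: 5.1
```

The knob is at its stop: the force rises without any movement. Releasing.

Call:
{"method": "apply_moves", "body": {
  "targets": [
    {"travel": [0,0,0],"roll": 0,"jaw": 40},
    {"travel": [0,0,0],"roll": 0,"jaw": 50},
    {"travel": [0,0,-18],"roll": 0,"jaw": 50},
    {"travel": [0,0,-25],"roll": 0,"jaw": 50},
    {"travel": [0,0,-35],"roll": 0,"jaw": 50},
    {"travel": [-20,-10,-20],"roll": 0,"jaw": 50},
    {"travel": [0,0,0],"roll": 0,"jaw": 50},
    {"travel": [0,0,0],"roll": 0,"jaw": 50}
  ]
}}

```text
clock: 17.0
tool_pos: [0.4729, 0.0184, 0.2415]
orientation: [-179.9, -0.1, -16.2]
force: [0.2, 0.6, 0.1]
opening: 0.0501
gripper_force: 0.0
```

```bash
python3 - <<'E'
from h import *
o=ctrl.get_obs(); print(o['tool_pos'],o['force']); snap('wrist','g.png')
E
```

```text
[0.47292278 0.01841981 0.24153189] [0.24077556 0.56989506 0.12060528]
```

View pics/g.png

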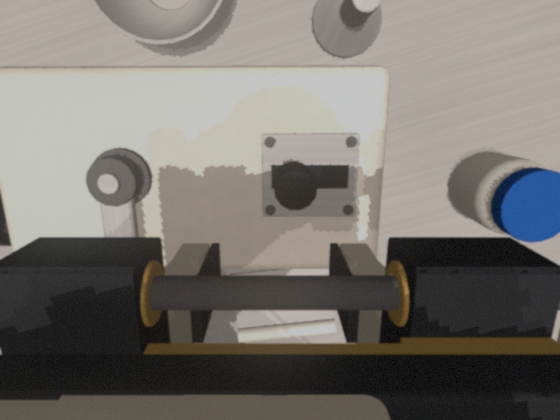

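The picture shows the knob at (295,186), at the spindle end of its slot. The nozzle, bowl, scraper and tub haven't moved, and the gripper is clear.

```bash
python3 -c "
from plant import ctrl
print(ctrl.close_job())"
```

```text
the job is handed in; nothing more can be done
None
```

I eased the knob in until the teeth met, turned the crank until it caught, slid the knob home to its stop and let go of everything; the job is handed in, but no verdict was returned.

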